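Stir the drying milling balls

ROBOT

A 7-joint arm with a two-finger parallel gripper is mounted at the origin on a cart in front of the work surface, level with it; the furniture and walls round the work are solid. World frame = base frame: x ahead of the robot, y to its left, z up, the work surface at z = 0. Lengths are in mm, angles in rad, forces in N, time in s.
With the tool pointing down it reaches from about 400 to 875 mm from the base axis. Payload 4.4 kg.
Tool frame: the origin (TCP) lies on the centre line of the jaws, within the pads' length; the fingertips stand 25 mm ahead of it and the grasp point (between the pads) lies 6 mm ahead of it (ctrl.finger_overhang is the distance from the TCP to the fingertips, in mm); z points along the fingers, y is the line along which they close (so a half turn about z gives the same grasp; the last joint's range is limited). The gripper opens to 85 mm and grips with 20 to 120 N. Pads are 22 mm wide; open, the fingers measure 114 mm over their backs; the gripper's body (76 mm by 85 mm) begins 54 mm behind the grasp point. The pads swing forward as they close: fully open they stand 13 mm farther back than shut.
Start: joints at [1.219, 0.628, 0.038, 1.517, -0.027, 0.996, -0.02], TCP at [183.278, -623.64, 256.313] pointing down, gripper open.
Joint ranges: [-3.06, 3.06], [-0.37, 2.12], [-1.25, 1.32], [0.18, 2.47], [-1.1, 4.24], [0.23, 1.98], [-2.94, 2.94]. Speed limits (rad/s): [2.57, 2.57, 3.14, 3.14, 3.14, 3.14, 3.14].

INTERFACE

Orientations are given as [roll, pitch, yaw] about the fixed x, y, z axes, in that order (R = Rz(yaw) Ry(pitch) Rx(roll)).
In Python, from cell import ctrl gives the robot as it stands. The module is installed in compiled form; this text tells all that it offers.
- The arm moves only by the tool play_rows, never from a script. Its argument "targets" is a list of rows, each a list of 5 numbers: the closure, from 0 (fully open) to 1 (shut), then the shift along the tool's x, y, z in cm, then the turn about the tool's z in degrees. In form: [[gripper, dx, dy, dz, spin], ...]. A call has 1 to 10 rows; each row is the pose to reach, as a shift and turn from the pose commanded when the call began, along the tool's axes at that moment; what a row does not reach only later rows make up. A row lasts 1/10 s, in which the tool goes at most 50 mm and 8.59 degrees, less where a joint would pass 70% of its speed; a pose out of reach is approached as far as the arm can. A call with a gripper value outside its range is refused whole. The fingers move at their own pace and stop on an object; the grip force is fixed at half the most. Time passes only in rows, so rows that repeat a pose let the fingers close. It gives the time, the measured TCP pose, the force, the opening and the grip force at its end, in the units of the state.
- ctrl.read_state(): the state, without advancing time (a new reading comes with each control period).
- ctrl.get_image(name): name is "scene" or "top"; returns (picture, depth): 384x512x3 uint8, red, green, blue; 384x512 float32, mm along the optical axis (not along the pixel's ray), 0 where there is no reading.
- ctrl.calibration(name): a dict with "vfov" (degrees; the focal length in pixels is half the picture's height over the tangent of half this angle, whatever the lens; pixels are square), "cx", "cy" (the principal point, pixels), "k1" (the pictures are not rectified: a ray, as slopes to the right and down, at radius r is drawn at 1 + k1 r^2 times it, then the intrinsics apply), "extrinsics" (4x4, takes a point from camera to world coordinates). Camera axes: x right, y down, z forward; pixel columns grow to the right and rows downward; lengths in mm; the calibration is good to about 2 mm. A picture is of the moment at which its call begins. calibration takes no time and is no camera call.
- ctrl.finish_job(): hands the job in; it is judged then, once.
Trained networks look in the newest picture that a camera, given by its name, has taken for a name from the list of things; names that differ only in an ending like _2 or _b are one class to them, and where a whole thing is asked for, a point or a joint stands for the part that bears it (a point fixed in the world has none). Each returns a list of dicts, best first, with "confidence" (0 to 1); they miss things now and then, are a little off and sometimes report something else, mostly with a low value. They report only what shows in the picture. A call takes as long as a camera call.
- ctrl.search_frame(camera, name): "bbox" ([left, top, right, bottom] in pixels, round what is visible of it).
- ctrl.trace(camera, name): "pixels" (384x512 bool, what is visible of it) and "bbox" ([left, top, right, bottom] in pixels, round what is visible of it).
The state is a dict: "clock": time; "qpos": joint angles; "qd": joint speeds; "tau": joint torques, N m; "eef_pos": TCP position; "tool_rot": TCP orientation; "force": force on the tool from outside, world axes, zero at the start; "torque": the same for the moment, N m; "width": finger opening in mm; "gripper_force": force on a finger pad.
Only numpy, scipy, OpenCV 4.12 (cv2) and the standard library are available. Lean on these libraries where they do the work, as an engineer would, in place of code of your own. Each camera call takes 0.05 s, during which the arm holds its last target. There are 200 camera calls.

TASK

Take the stirring rod out of its stand and turn over the steel milling balls drying in the white dish: with the rod's tip down among the balls near the floor of the dish, stir round three full turns anticlockwise as seen from above, in wide circles about the middle of the dish, so that most of the balls end up in new places. Then lift the rod out and hang it back in its stand, down on its collar, and let go. Keep every ball in the dish, don't press the rod hard against the dish or shove the dish along, and leave the other things where they are.

Things in the scene. Friction and masses are not known exactly. Their poses are not given: they have to be found in the camera images.
- stand: stand of the stirring rod, fixed to the worktop: upright aluminium block 40 x 40 mm on a dark steel foot 86 x 86 x 8 mm; flat top 112 mm above the worktop. A vertical round hole of 15 mm diameter, its mouth chamfered 3 mm, runs down the middle of the block. Origin: centre of the underside, z up; the hole is on the z axis.
- rod_grip (a point): the stirring rod: point on its axis, half-way along its grey grip; z up the rod. The grip is square, 16 x 16 mm (faces square to this frame's x and y axes), from 36 mm below to 30 mm above this point. Starts upright, 152 mm above the worktop. Rod about 70 g.
- rod: the stirring rod again: origin at its tip, on its axis, 140 mm below rod_grip; z up the rod. Steel shaft 10 mm diameter with tapered end, 100 mm from tip to the underside of a round collar (24 mm diameter, 4 mm thick) below the grip. At the start it hangs in the stand's hole, collar on the stand's top, tip 12 mm above the worktop.
- dish: round white porcelain dish, standing loose on the worktop, about 0.7 kg, 50 mm high. Outer radius 50 mm at the foot, 63 mm at the rim; wall 4.5 mm; flat inner floor 6 mm above its underside, with inner radius about 48 mm near the floor and 58 mm at the rim. Origin: centre of the underside, z up.
- flask_near: bystander: small conical flask of amber broth, 52 mm diameter, 85 mm high; origin under its centre
- flask_left: bystander: a second conical flask of amber broth, 52 mm diameter, 85 mm high; origin under its centre
- cylinder_glass: bystander: glass measuring cylinder, tube 32 mm diameter on a foot 50 x 57 mm, 201 mm high; origin under its centre
- pen: bystander: marker pen lying on the worktop, 12 mm thick, 132 mm long; origin under its centre, long axis y
- ball0_center (a point): centre of one of the six equal loose steel balls (20 mm diameter, about 33 g) lying on the floor of the dish, free to roll
- ball1_center (a point): centre of one of the six equal loose steel balls (20 mm diameter, about 33 g) lying on the floor of the dish, free to roll
- ball2_center (a point): centre of one of the six equal loose steel balls (20 mm diameter, about 33 g) lying on the floor of the dish, free to roll
- ball3_center (a point): centre of one of the six equal loose steel balls (20 mm diameter, about 33 g) lying on the floor of the dish, free to roll
- ball4_center (a point): centre of one of the six equal loose steel balls (20 mm diameter, about 33 g) lying on the floor of the dish, free to roll
- ball5_center (a point): centre of one of the six equal loose steel balls (20 mm diameter, about 33 g) lying on the floor of the dish, free to roll

How it is judged (in metres and radians):
On the way, in this order (a step that is already met when the one before it is completed fails the run):
1. turn 1: the rod's tip, down among the balls, passes the dish's +x side (x of rod in the frame of dish between 0.012 and 0.045 m and y of rod in the frame of dish between -0.012 and 0.012 m and z of rod in the frame of dish between 0 and 0.024 m).
2. turn 1: the rod's tip, down among the balls, passes the dish's +y side (y of rod in the frame of dish between 0.012 and 0.045 m and x of rod in the frame of dish between -0.012 and 0.012 m and z of rod in the frame of dish between 0 and 0.024 m).
3. turn 1: the rod's tip, down among the balls, passes the dish's -x side (x of rod in the frame of dish between -0.045 and -0.012 m and y of rod in the frame of dish between -0.012 and 0.012 m and z of rod in the frame of dish between 0 and 0.024 m).
4. turn 1: the rod's tip, down among the balls, passes the dish's -y side (y of rod in the frame of dish between -0.045 and -0.012 m and x of rod in the frame of dish between -0.012 and 0.012 m and z of rod in the frame of dish between 0 and 0.024 m).
5. turn 2: the rod's tip, down among the balls, passes the dish's +x side (all of step 1).
6. turn 2: the rod's tip, down among the balls, passes the dish's +y side (all of step 2).
7. turn 2: the rod's tip, down among the balls, passes the dish's -x side (all of step 3).
8. turn 2: the rod's tip, down among the balls, passes the dish's -y side (all of step 4).
9. the rod is lifted clear of the dish, with at least four of the six balls now more than 10 mm from where they started (z of rod in the frame of dish above 0.06 m and (distance of each of ball0_center, ball1_center, ball2_center, ball3_center from where it was at the start of the episode above 0.01 m or distance of each of ball0_center, ball1_center, ball2_center, ball4_center from where it was at the start of the episode above 0.01 m or distance of each of ball0_center, ball1_center, ball2_center, ball5_center from where it was at the start of the episode above 0.01 m or distance of each of ball0_center, ball1_center, ball3_center, ball4_center from where it was at the start of the episode above 0.01 m or distance of each of ball0_center, ball1_center, ball3_center, ball5_center from where it was at the start of the episode above 0.01 m or distance of each of ball0_center, ball1_center, ball4_center, ball5_center from where it was at the start of the episode above 0.01 m or distance of each of ball0_center, ball2_center, ball3_center, ball4_center from where it was at the start of the episode above 0.01 m or distance of each of ball0_center, ball2_center, ball3_center, ball5_center from where it was at the start of the episode above 0.01 m or distance of each of ball0_center, ball2_center, ball4_center, ball5_center from where it was at the start of the episode above 0.01 m or distance of each of ball0_center, ball3_center, ball4_center, ball5_center from where it was at the start of the episode above 0.01 m or distance of each of ball1_center, ball2_center, ball3_center, ball4_center from where it was at the start of the episode above 0.01 m or distance of each of ball1_center, ball2_center, ball3_center, ball5_center from where it was at the start of the episode above 0.01 m or distance of each of ball1_center, ball2_center, ball4_center, ball5_center from where it was at the start of the episode above 0.01 m or distance of each of ball1_center, ball3_center, ball4_center, ball5_center from where it was at the start of the episode above 0.01 m or distance of each of ball2_center, ball3_center, ball4_center, ball5_center from where it was at the start of the episode above 0.01 m)), for 0.1 s.
At the end, for the whole second after the job is handed in: The rod hangs released and upright in its stand: axis within 8 mm of the hole's axis at the tip, collar within 6 mm of the stand's top, leaning less than 0.08 rad; all six balls lie in the dish and the dish stands level (horizontal distance between rod and stand below 0.008 m and z of rod in the frame of stand below 0.018 m and angle between rod_grip's own z axis and vertical below 0.08 rad and horizontal distance between each of ball0_center, ball1_center, ball2_center, ball3_center, ball4_center, ball5_center and dish below 0.052 m and z of ball0_center in the frame of dish between 0.008 and 0.045 m and z of ball1_center in the frame of dish between 0.008 and 0.045 m and z of ball2_center in the frame of dish between 0.008 and 0.045 m and z of ball3_center in the frame of dish between 0.008 and 0.045 m and z of ball4_center in the frame of dish between 0.008 and 0.045 m and z of ball5_center in the frame of dish between 0.008 and 0.045 m and angle between dish's own z axis and vertical below 0.05 rad); the robot touches nothing.
It fails at once if a bystander (flask, measuring cylinder or pen) is moved by more than 30 mm (distance of any of flask_near, flask_left, cylinder_glass, pen from where it was at the start of the episode above 0.03 m).
It fails at once if the dish is moved from its place by more than 30 mm (distance of dish from where it was at the start of the episode above 0.03 m).
It fails at once if the rod and the dish press on each other with more than 25 N (contact force between rod and dish above 25 N).
It also fails if it takes over 69 s, if anything falls off the work surface, if the arm or the gripper's body presses on something with over 40 N, if the wrist force passes 120 N, or if a joint passes its speed limit or range.

## Working session

There is one attempt and no reset: what is moved stays moved. The work goes in short steps, Python scripts to look and compute and a tool call to move; the robot and the scene stay as the last step left them, time stands still between calls to the robot, and variables do not carry over. Pictures are saved under pics/ and viewed, at most 13 in all, crops included, and the job is handed in when it is done.

Besides the shell and the picture viewer there is one more tool, called after "Call:" by a JSON object that holds its "op" and its "data". play_rows: Moves the arm, as the interface text tells. Its arguments: {"type":"object","properties":{"targets":{"type":"array"}},"required":["targets"]}

```bash
mkdir -p pics; cat > h.py <<'E'
import numpy as np, cv2
from cell import ctrl
def cam(n):
    c=ctrl.calibration(n); f=192/np.tan(np.radians(c['vfov'])/2)
    K=np.array([[f,0,c['cx']],[0,f,c['cy']],[0,0,1.]]); return K,np.array([c['k1'],0,0,0,0.]),np.array(c['extrinsics'])
def rays(n,px):
    K,d,E=cam(n); u=cv2.undistortPoints(np.array(px,float).reshape(-1,1,2),K,d).reshape(-1,2)
    return np.c_[u,np.ones(len(u))]@E[:3,:3].T,E[:3,3]
def cloud(n,dep,mask):
    v,u=np.nonzero(mask&(dep>0)); r,o=rays(n,np.c_[u,v]); return o+r*dep[v,u][:,None]
def atz(n,px,z):
    r,o=rays(n,px); return o+r*((z-o[2])/r[:,2])[:,None]
E
python3 - <<'E'
from h import *
print(ctrl.read_state())
for n in ("scene","top"):
    im,d=ctrl.get_image(n); cv2.imwrite(f"pics/{n}0.png",im[:,:,::-1])
    print(n,cam(n)[2][:3,3].round(), cam(n)[2][:3,2].round(2))
    for t in ("stand","rod","dish","ball0_center","flask_near","cylinder_glass","pen"):
        for r in ctrl.trace(n,t)[:(7 if 'ball' in t or 'flask' in t else 1)]:
            p=cloud(n,d,r['pixels'])
            print(t,round(r['confidence'],2),np.round(r['bbox']),len(p), *(np.percentile(p,q,axis=0).round() for q in (2,50,98)) if len(p) else '')
E
```

```text
{'clock': 0.0, 'qpos': array([ 1.21921498,  0.62931316,  0.03843566,  1.51841465, -0.02703039,
        0.9962976 , -0.02000346]), 'qd': array([-5.98693656e-04, -5.25873082e-05, -3.41846390e-05,  2.46250109e-03,
        6.17853717e-05,  8.06308570e-04, -1.14029749e-03]), 'tau': array([-4.42141300e-04, -5.63404226e+01,  1.22624215e+00, -1.93441969e+01,
        1.11045488e-02,  1.06328301e-02, -2.26160603e-05]), 'eef_pos': array([ 183.10929114, -623.05000085,  255.39537191]), 'tool_rot': array([-3.13967728e+00, -4.57990255e-06,  2.85765380e-01]), 'force': array([-0.53430715, -0.17278578, -0.46097293]), 'torque': array([-0.0062603 , -0.02093435, -0.02258378]), 'gripper_force': 0.0, 'width': 85.36575145465001}
scene [-139.  718.  551.] [ 0.65 -0.65 -0.4 ]
stand 0.88 [304. 176. 338. 213.] 671 [ 431. -247.    4.] [ 462. -208.   43.] [ 511. -179.  113.]
dish 0.86 [177. 223. 218. 258.] 1113 [516. 174.   6.] [578. 233.  32.] [634. 292.  51.]
flask_near 0.73 [303. 174. 338. 214.] 705 [ 431. -370.    2.] [ 462. -209.   41.] [ 530. -179.  114.]
flask_near 0.62 [232. 187. 250. 215.] 337 [ 623. -108.    0.] [640.   6.  29.] [770.  24.  86.]
cylinder_glass 0.87 [302. 131. 316. 183.] 364 [ 629. -771.    1.] [ 640. -382.   94.] [ 915. -368.  198.]
pen 0.52 [266. 221. 297. 240.] 144 [453. -68.   2.] [465.   5.  10.] [478.  60.  14.]
top [ 493.   27. 1412.] [ 0.04 -0.03 -1.  ]
stand 0.89 [300. 196. 328. 225.] 477 [ 431. -266.   -2.] [ 480. -207.    7.] [ 525. -175.  113.]
dish 0.78 [173. 160. 209. 195.] 884 [524. 179.  -2.] [582. 243.   9.] [640. 292.  50.]
cylinder_glass 0.76 [348. 156. 379. 173.] 246 [ 625. -402.   -1.] [ 644. -378.   94.] [ 667. -364.  197.]
pen 0.45 [236. 207. 273. 215.] 122 [457. -62.  -6.] [468.  -2.   9.] [481.  59.  16.]
```

```bash
python3 - <<'E'
from h import *
a=cv2.imread("pics/top0.png");b=cv2.imread("pics/scene0.png")
A=cv2.resize(a[140:260,160:390],None,fx=3.4,fy=3.4,interpolation=cv2.INTER_CUBIC)[:,:782]
c1=cv2.resize(b[120:220,270:350],(240,300),interpolation=cv2.INTER_CUBIC)[:190]
cv2.imwrite("pics/c0.png",np.vstack([A,cv2.resize(b[120:270,160:360],(782,190*3))[:190]*0])[:408])
B=cv2.resize(b[115:265,165:365],(780,585),interpolation=cv2.INTER_CUBIC); cv2.imwrite("pics/c1.png",B)
for n in ("scene","top"):
    im,d=ctrl.get_image(n)
    for t in ("rod_grip","rod","ball0_center","flask_left"):
        for r in ctrl.trace(n,t)[:7]:
            p=cloud(n,d,r['pixels'])
            print(n,t,round(r['confidence'],2),np.round(r['bbox']),len(p), *(np.percentile(p,q,axis=0).round() for q in (5,50,95)) if len(p) else '')
    # dish rim & stand top & grip from depth
    P=cloud(n,d,np.ones(d.shape,bool))
    s=P[(abs(P[:,0]-580)<90)&(abs(P[:,1]-236)<90)&(P[:,2]>44)&(P[:,2]<56)]
    A=np.c_[2*s[:,:2],np.ones(len(s))]; q=np.linalg.lstsq(A,(s[:,:2]**2).sum(1),rcond=None)[0]; print("rim",q[:2],np.sqrt(q[2]+q[0]**2+q[1]**2),len(s),s[:,2].mean())
    near=(abs(P[:,0]-470)<50)&(abs(P[:,1]+215)<50)
    for lo,hi in ((100,122),(125,150),(150,175),(175,190)):
        s=P[near&(P[:,2]>lo)&(P[:,2]<hi)]
        if len(s): print(lo,hi,len(s),s.min(0).round(),np.median(s,0).round(1),s.max(0).round())
E
```

```text
scene rod 0.67 [320. 157. 327. 177.] 112 [ 466. -227.  117.] [ 472. -219.  149.] [ 483. -212.  180.]
scene flask_left 0.74 [144. 244. 160. 283.] 578 [538. 370.   1.] [551. 393.  35.] [593. 411.  83.]
rim [575.26995233 232.49049865] 59.984884420751634 272 48.582268596936125
100 122 108 [ 452. -243.  100.] [ 467.2 -212.4  111.4] [ 499. -197.  122.]
125 150 39 [ 466. -227.  125.] [ 472.1 -218.8  137.8] [ 487. -212.  149.]
150 175 41 [ 465. -228.  151.] [ 472.2 -219.5  163. ] [ 485. -211.  175.]
175 190 21 [ 467. -230.  176.] [ 474.3 -220.3  180. ] [ 486. -212.  185.]
top rod_grip 0.57 [312. 205. 328. 213.] 56 [ 468. -225.  114.] [ 479. -217.  165.] [ 489. -210.  182.]
top rod_grip 0.42 [300. 198. 327. 225.] 423 [ 439. -250.    1.] [ 479. -205.    8.] [ 517. -180.  112.]
top rod 0.52 [316. 206. 328. 213.] 57 [ 468. -225.  114.] [ 479. -217.  165.] [ 489. -210.  182.]
top flask_left 0.59 [143. 178. 159. 192.] 136 [545. 369.  16.] [563. 383.  36.] [581. 400.  81.]
rim [579.39056899 234.35494156] 59.160867056510966 138 48.13513717824672
100 122 93 [ 457. -242.  101.] [ 481.  -213.8  110.7] [ 502. -196.  121.]
125 150 6 [ 468. -221.  131.] [ 478.3 -216.   137.5] [ 489. -213.  146.]
150 175 13 [ 469. -220.  150.] [ 478.7 -216.3  164.5] [ 489. -210.  174.]
175 190 23 [ 469. -227.  176.] [ 479.1 -221.4  179.7] [ 486. -211.  183.]
```

View pics/c0.png

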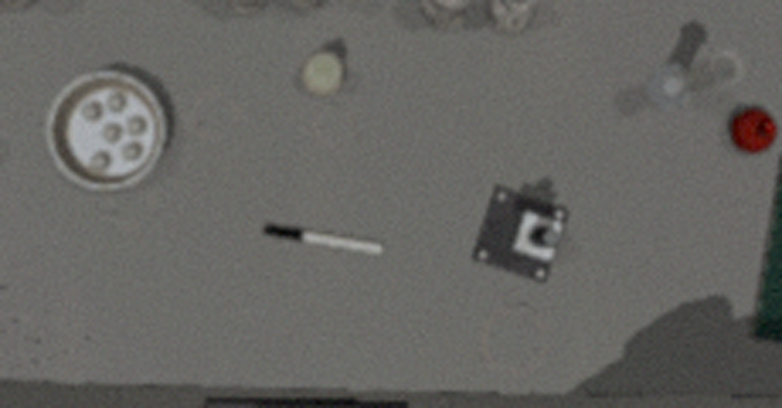

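View pics/c1.png

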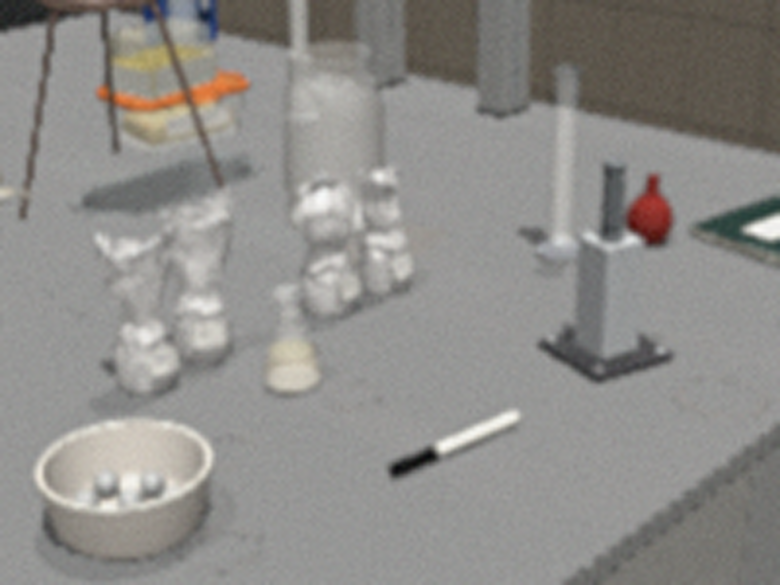

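The top crop shows the dish at (107,130) with six balls. The ball-free gap is on its left (+y) side, about (80,135). The stand at (522,233) is turned about -19°. The scene crop shows the rod upright in its stand at about (612,200), and both flasks are clear of the path. I'll refine the rod, stand and dish positions.

```bash
python3 - <<'E'
from h import *
for n in ("top","scene"):
    im,d=ctrl.get_image(n); P=cloud(n,d,d>0)
    s=P[(abs(P[:,0]-477)<75)&(abs(P[:,1]+218)<75)&(P[:,2]<60)&(P[:,2]>-10)]
    r=ctrl.trace(n,"stand")
    if r:
        m=r[0]['pixels']; v,u=np.nonzero(m)
        g=im[v,u].mean(1); dark=g<np.percentile(g,45) if n=="top" else g<90
        W=atz(n,np.c_[u,v][dark],8)[:,:2].astype(np.float32); print(n,"foot",len(W),cv2.minAreaRect(W))
        c=cloud(n,d,m); t=c[(c[:,2]>105)&(c[:,2]<118)][:,:2].astype(np.float32); print("block top",cv2.minAreaRect(t),len(t))
    for t in ("rod_grip","rod"):
        for r in ctrl.trace(n,t)[:1]:
            b=r['bbox']; 
            if n=="top": print(t,"pix",b)
            else:
                v,u=np.nonzero(r['pixels']); 
                # centre line ray per row; distance to vertical axis
                rows=[(u[v==k].mean(),k) for k in range(int(b[1])+2,int(b[3])-3)]
                ry,o=rays(n,rows); print(t,b,"azimuth line dir",np.mean(ry[:,:2]/np.linalg.norm(ry[:,:2],axis=1)[:,None],axis=0),o[:2])
    r=ctrl.trace(n,"dish")[0]; v,u=np.nonzero(r['pixels'])
    W=atz(n,np.c_[u,v],50)[:,:2].astype(np.float32); print("dish hull at z50",cv2.minAreaRect(W),cv2.minEnclosingCircle(W))
# top face of the rod in top picture
im,d=ctrl.get_image("top"); P=cloud("top",d,d>0)
s=P[(abs(P[:,0]-478)<25)&(abs(P[:,1]+220)<25)&(P[:,2]>172)]; print(s.round())
cv2.imwrite("pics/c2.png",np.hstack([cv2.resize(im[185:235,290:340,::-1],(400,400),interpolation=cv2.INTER_CUBIC),cv2.resize(im[150:205,165:220,::-1],(400,400),interpolation=cv2.INTER_CUBIC)]))
E
```

```text
top foot 210 ((480.8807678222656, -219.51089477539062), (77.9583969116211, 80.96233367919922), 73.1834487915039)
block top ((479.0670166015625, -219.76116943359375), (40.07680892944336, 38.8415412902832), 73.46529388427734) 81
rod_grip pix [313.5, 206.2, 328.4, 211.8]
rod pix [316.2, 204.5, 324.8, 209.5]
dish hull at z50 ((578.975830078125, 233.88894653320312), (121.4898452758789, 118.05977630615234), 46.73184585571289) ((579.74365234375, 235.0177459716797), 62.30055618286133)
scene foot 147 ((498.7511901855469, -319.3673095703125), (106.58016967773438, 330.40960693359375), 14.849528312683105)
block top ((470.8798522949219, -215.89358520507812), (52.8428840637207, 35.731998443603516), 23.4529972076416) 75
rod [322.2, 154.4, 325.9, 177.3] azimuth line dir [ 0.54638639 -0.83753313] [-138.609238    717.86361497]
dish hull at z50 ((555.7350463867188, 251.33485412597656), (125.11599731445312, 184.7959442138672), 44.50944137573242) ((549.1998291015625, 244.91061401367188), 93.70298767089844)
[[ 489. -219.  174.]
 [ 486. -217.  181.]
 [ 486. -220.  184.]
 [ 486. -224.  180.]
 [ 482. -215.  178.]
 [ 482. -218.  178.]
 [ 483. -221.  182.]
 [ 483. -225.  177.]
 [ 483. -227.  184.]
 [ 479. -211.  181.]
 [ 479. -214.  184.]
 [ 479. -218.  179.]
 [ 479. -222.  178.]
 [ 479. -228.  180.]
 [ 476. -212.  175.]
 [ 476. -216.  174.]
 [ 476. -218.  181.]
 [ 476. -222.  179.]
 [ 476. -224.  182.]
 [ 476. -227.  182.]
 [ 472. -216.  172.]
 [ 473. -217.  184.]
 [ 473. -222.  174.]
 [ 473. -225.  180.]
 [ 469. -221.  182.]]
```

View pics/c2.png

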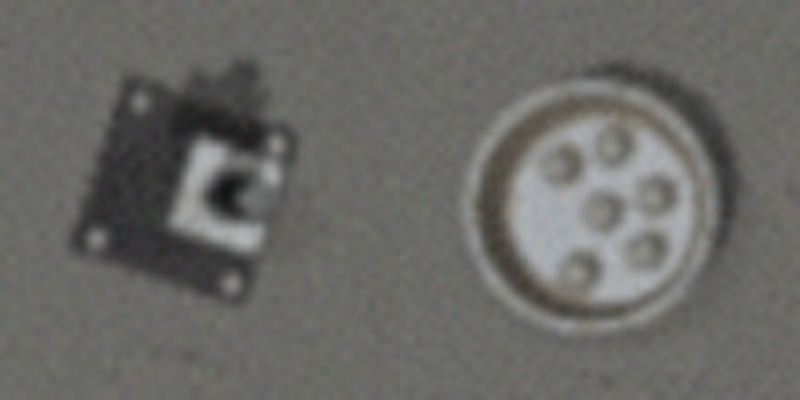

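The second crop pair agrees: rod and stand at about (478,-220), yaw about -16.6°, and the dish centre at about (579,234). The dish's left (+y) side has no balls. I'm moving above the rod.

Call:
{"op": "play_rows", "data": {"targets": [[0,4,-3,0,4],[0,8,-6,0,8],[0,12,-9,0,12],[0,16,-12.2,0,16],[0,20,-15.2,0,20],[0,24,-18.2,0,24],[0,28,-21.3,0,28],[0,32,-24.3,0,31],[0,36,-27.4,0,33],[0,39.65,-30.4,0,33]]}}

```text
clock: 2.85
eef_pos: [479.3, -218.4, 256.6]
tool_rot: [3.141, -0.001, -0.291]
force: [1.4, 0.2, -0.3]
width: 85.7
gripper_force: 0.0
```

Call:
{"op": "play_rows", "data": {"targets": [[0,0,0,0,0],[0,0,0,0,0],[0,0,0,0,0]]}}

```text
clock: 3.15
eef_pos: [477.3, -221.3, 256.4]
tool_rot: [3.141, 0.0, -0.292]
force: [-0.5, 0.1, 0.3]
width: 85.8
gripper_force: 0.0
```

Call:
{"op": "play_rows", "data": {"targets": [[0,0,0,2,0],[0,0,0,4,0],[0,0,0,6,0],[0,0,0,8,0],[0,0,0,9.8,0],[0,0,0,9.8,0],[0,0,0,9.8,0]]}}

```text
clock: 3.85
eef_pos: [477.3, -221.6, 158.6]
tool_rot: [3.141, 0.0, -0.293]
force: [0.6, -0.6, 0.2]
width: 85.3
gripper_force: 0.0
```

```bash
python3 - <<'E'
from h import *
s=ctrl.read_state();print(s['eef_pos'],s['force'])
a,_=ctrl.get_image("top");b,_=ctrl.get_image("scene")
cv2.imwrite("pics/c3.png",np.hstack([cv2.resize(x[:,:,::-1],(400,400),interpolation=cv2.INTER_CUBIC) for x in (a[175:235,290:350],b[130:190,290:350])]))
E
```

```text
[ 477.31762466 -221.64360632  158.55570836] [ 0.63562393 -0.59261775  0.23670642]
```

View pics/c3.png

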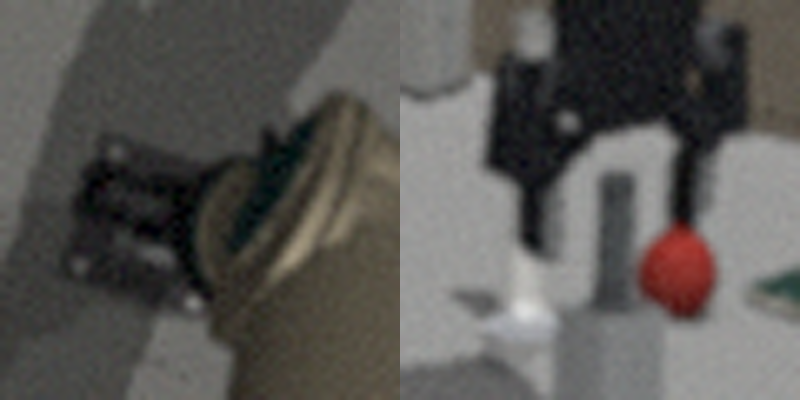

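The scene crop (right half) shows the rod at x≈617, centred between the fingers at x≈535 and 685, so I'm closing.

Call:
{"op": "play_rows", "data": {"targets": [[0.3,0,0,0,0],[0.6,0,0,0,0],[0.8,0,0,0,0],[1,0,0,0,0],[1,0,0,0,0],[1,0,0,0,0],[1,0,0,0,0],[1,0,0,0,0],[1,0,0,0,0],[1,0,0,0,0]]}}

```text
clock: 4.95
eef_pos: [478.2, -220.2, 158.5]
tool_rot: [-3.141, -0.0, -0.29]
force: [0.7, 0.8, 4.6]
width: 18.4
gripper_force: 58.4
```

Call:
{"op": "play_rows", "data": {"targets": [[1,0,0,0,0],[1,0,0,0,0],[1,0,0,0,0]]}}

```text
clock: 5.25
eef_pos: [478.2, -220.2, 158.5]
tool_rot: [-3.141, -0.0, -0.29]
force: [0.1, 0.6, 4.2]
width: 17.8
gripper_force: 58.5
```

Call:
{"op": "play_rows", "data": {"targets": [[1,0,0,-0.5,0],[1,0,0,-1.5,0],[1,0,0,-3,0],[1,0,0,-5,0],[1,0,0,-7,0],[1,0,0,-9,0],[1,0,0,-11,0],[1,0,0,-12.5,0],[1,0,0,-12.5,0],[1,0,0,-12.5,0]]}}

```text
clock: 6.25
eef_pos: [477.7, -220.1, 283.3]
tool_rot: [3.142, -0.0, -0.29]
force: [-0.3, -0.7, -0.8]
width: 18.0
gripper_force: 58.4
```

```bash
python3 - <<'E'
from h import *
s=ctrl.read_state();print(s['eef_pos'],s['force'],s['width'])
b,d=ctrl.get_image("scene")
for r in ctrl.trace("scene","rod")[:1]:
    p=cloud("scene",d,r['pixels']); print(r['bbox'],p.min(0),p.max(0))
    for lo in range(120,300,20):
        q=p[(p[:,2]>=lo)&(p[:,2]<lo+20)]
        if len(q): print(lo,len(q),np.median(q,0).round(1))
cv2.imwrite("pics/c4.png",cv2.resize(b[90:220,270:370,::-1],(460,598),interpolation=cv2.INTER_CUBIC))
E
```

```text
[ 477.72152908 -220.13796846  283.32631137] [-0.31520921 -0.67518474 -0.81161082] 18.035955775679483
[319.0, 122.5, 328.1, 167.9] [ 463.69147252 -223.68241993  148.54840292] [ 478.78545654 -210.8704418   300.40783841]
140 9 [ 474.7 -219.3  154.6]
160 15 [ 474.4 -219.1  169.9]
180 4 [ 474.6 -217.2  184.4]
220 4 [ 470.9 -217.4  236.5]
240 21 [ 471.2 -215.1  248.2]
260 8 [ 468.9 -219.   272.2]
280 16 [ 467.  -218.2  290.6]
```

View pics/c4.png

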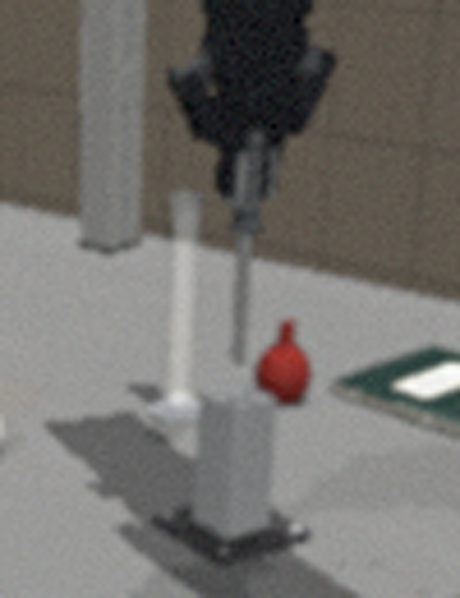

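The rod is lifted clear and hangs practically vertical under the jaws: collar at (245,230), tip at (238,360). I'm carrying it to above the ball-free +y side of the dish.

Call:
{"op": "play_rows", "data": {"targets": [[1,-0.1,-1,0,0],[1,-0.27,-3,0,0],[1,-0.5,-5.5,0,0],[1,-0.76,-8.4,0,0],[1,-1.04,-11.5,0,0],[1,-1.32,-14.6,0,0],[1,-1.6,-17.7,0,0],[1,-1.88,-20.8,0,0],[1,-2.16,-23.9,0,0],[1,-2.44,-27,0,0]]}}

```text
clock: 7.35
eef_pos: [531.4, 47.7, 282.6]
tool_rot: [3.141, 0.001, -0.29]
force: [-0.1, -0.3, -0.5]
width: 18.4
gripper_force: 58.5
```

Call:
{"op": "play_rows", "data": {"targets": [[1,-0.28,-3.1,0,0],[1,-0.56,-6.2,0,0],[1,-0.84,-9.3,0,0],[1,-1.12,-12.4,0,0],[1,-1.4,-15.5,0,0],[1,-1.65,-18.2,0,0],[1,-1.83,-20.3,0,0],[1,-1.94,-21.5,0,0],[1,-2,-22.1,0,0],[1,-2,-22.1,0,0]]}}

```text
clock: 8.35
eef_pos: [575.6, 263.3, 282.8]
tool_rot: [3.141, 0.001, -0.29]
force: [-0.0, 0.3, -0.8]
width: 18.0
gripper_force: 58.5
```

```bash
python3 - <<'E'
from h import *
s=ctrl.read_state();print(s['clock'],s['eef_pos'],s['tool_rot'],s['width'])
b,d=ctrl.get_image("scene")
for t in ("rod","dish"):
  for r in ctrl.trace("scene",t)[:1]:
    p=cloud("scene",d,r['pixels']); print(t,r['bbox'])
    if t=="rod":
      for lo in range(120,300,20):
        q=p[(p[:,2]>=lo)&(p[:,2]<lo+20)]
        if len(q): print(lo,len(q),np.median(q,0).round(1))
cv2.imwrite("pics/c5.png",cv2.resize(b[110:270,120:300,::-1],(675,600),interpolation=cv2.INTER_CUBIC))
E
```

```text
8.35 [575.5821461  263.30287734 282.83336414] [ 3.14093062e+00  6.52532866e-04 -2.89541083e-01] 17.990684798547143
rod [175.3, 148.5, 186.5, 205.1]
140 12 [571.2 263.2 154.2]
160 21 [571.3 263.5 171.4]
180 21 [570.9 263.8 191.5]
200 20 [571.  263.3 210.4]
220 31 [570.1 264.4 229.9]
240 53 [568.8 266.  249.3]
260 48 [568.6 264.1 268.5]
280 46 [567.4 264.3 288.7]
dish [174.4, 223.8, 221.7, 257.4]
```

View pics/c5.png

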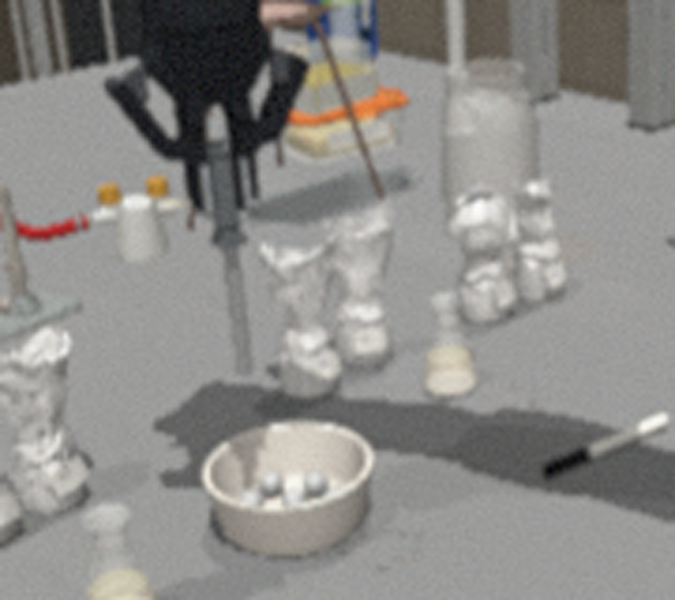

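The view shows the shaft (tip at (243,370)) above the dish (centre (288,485)), upright and clear of the flasks. I'm lowering it.

Call:
{"op": "play_rows", "data": {"targets": [[1,0,0,1,0],[1,0,0,3,0],[1,0,0,5,0],[1,0,0,7,0],[1,0,0,9,0],[1,0,0,10.5,0],[1,0,0,11.5,0],[1,0,0,12,0],[1,0,0,12.4,0],[1,0,0,12.4,0]]}}

```text
clock: 9.5
eef_pos: [576.1, 262.9, 159.3]
tool_rot: [-3.141, -0.0, -0.29]
force: [-0.4, 0.1, -0.7]
width: 18.2
gripper_force: 58.5
```

```bash
python3 - <<'E'
from h import *
s=ctrl.read_state();print(s['clock'],s['eef_pos'],s['force'],s['torque'],s['width'])
b,d=ctrl.get_image("scene"); 
cv2.imwrite("pics/c6.png",cv2.resize(b[180:270,150:250,::-1],(660,594),interpolation=cv2.INTER_CUBIC))
# rows: circle offsets in tool axes (cm), start at +y, anticlockwise, R=30
psi=-0.29;R=3.0
X=np.array([np.cos(psi),np.sin(psi)]);Y=np.array([np.sin(psi),-np.cos(psi)])
p=s['eef_pos'][:2]/10; C=np.array([57.9,23.4]); print((p-C))
a0=np.pi/2
st=C+R*np.array([0,1.])
for base,ang in ((p,90+18*np.arange(0,11)),(C-R*np.array([0,1.]),270+18*np.arange(1,11))):
    print([[1,*np.round([(C+R*np.array([np.cos(a),np.sin(a)])-base)@X,(C+R*np.array([np.cos(a),np.sin(a)])-base)@Y],2).tolist(),0,0] for a in np.radians(ang)])
E
```

```text
9.5 [576.05921575 262.87217102 159.32659053] [-0.43165939  0.082692   -0.7017845 ] [ 0.04036138  0.01431328 -0.00132202] 18.20895067367313
[-0.29407843  2.8872171 ]
[[1, 0.25, -0.19, 0, 0], [1, -0.6, 0.21, 0, 0], [1, -1.28, 0.86, 0, 0], [1, -1.72, 1.69, 0, 0], [1, -1.89, 2.61, 0, 0], [1, -1.77, 3.54, 0, 0], [1, -1.36, 4.39, 0, 0], [1, -0.71, 5.07, 0, 0], [1, 0.11, 5.51, 0, 0], [1, 1.03, 5.68, 0, 0], [1, 1.97, 5.56, 0, 0]]
[[1, 0.85, -0.41, 0, 0], [1, 1.53, -1.05, 0, 0], [1, 1.97, -1.88, 0, 0], [1, 2.14, -2.8, 0, 0], [1, 2.02, -3.73, 0, 0], [1, 1.61, -4.58, 0, 0], [1, 0.96, -5.26, 0, 0], [1, 0.14, -5.7, 0, 0], [1, -0.79, -5.87, 0, 0], [1, -1.72, -5.75, 0, 0]]
```

View pics/c6.png

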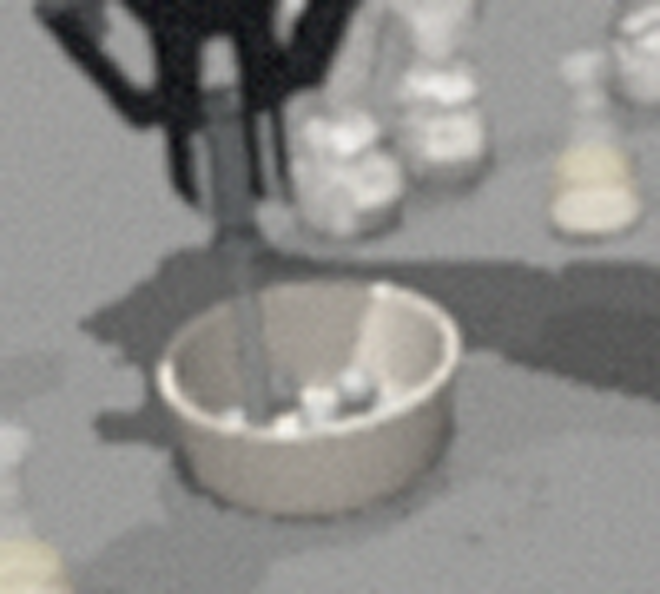

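The rod is down inside the dish (about (258,400)), on the free side, with no contact force. I'm stirring the first half turn.

Call:
{"op": "play_rows", "data": {"targets": [[1,-0.6,0.2,0,0],[1,-1.3,0.85,0,0],[1,-1.7,1.7,0,0],[1,-1.9,2.6,0,0],[1,-1.75,3.55,0,0],[1,-1.35,4.4,0,0],[1,-0.7,5.05,0,0],[1,0.1,5.5,0,0],[1,1.05,5.7,0,0],[1,1.95,5.55,0,0]]}}

```text
clock: 10.55
eef_pos: [580.1, 204.3, 159.5]
tool_rot: [-3.14, -0.001, -0.29]
force: [0.9, 0.5, -0.8]
width: 18.0
gripper_force: 58.6
```

```bash
python3 - <<'E'
from h import *
s=ctrl.read_state();print(s['clock'],s['eef_pos'],s['force'],s['width'])
im,d=ctrl.get_image("scene")
P=cloud("scene",d,d>0)
s=P[(abs(P[:,0]-580)<80)&(abs(P[:,1]-236)<80)&(P[:,2]>44)&(P[:,2]<56)]
A=np.c_[2*s[:,:2],np.ones(len(s))]; q=np.linalg.lstsq(A,(s[:,:2]**2).sum(1),rcond=None)[0]; print("rim",q[:2],np.sqrt(q[2]+q[0]**2+q[1]**2))
print([r['bbox'] for r in ctrl.trace("scene","dish")[:1]])
E
```

```text
10.55 [580.09023971 204.29197808 159.52048135] [ 0.91564609  0.52002078 -0.82557229] 17.953315876847114
rim [575.34203191 234.10108814] 58.72284482514714
[[173.5, 220.5, 221.0, 256.6]]
```

The dish hasn't moved and the forces are low, so I'm continuing with the second half, then full turns.

Call:
{"op": "play_rows", "data": {"targets": [[1,0.85,-0.4,0,0],[1,1.55,-1.05,0,0],[1,1.95,-1.9,0,0],[1,2.15,-2.8,0,0],[1,2,-3.75,0,0],[1,1.6,-4.6,0,0],[1,0.95,-5.25,0,0],[1,0.15,-5.7,0,0],[1,-0.8,-5.85,0,0],[1,-1.7,-5.75,0,0]]}}

```text
clock: 11.65
eef_pos: [578.2, 263.0, 159.4]
tool_rot: [3.14, -0.0, -0.291]
force: [-0.4, -3.3, -0.5]
width: 17.8
gripper_force: 59.0
```

Call:
{"op": "play_rows", "data": {"targets": [[1,-0.85,0.4,0,0],[1,-1.55,1.05,0,0],[1,-1.95,1.9,0,0],[1,-2.15,2.8,0,0],[1,-2,3.75,0,0],[1,-1.6,4.6,0,0],[1,-0.95,5.25,0,0],[1,-0.15,5.7,0,0],[1,0.8,5.85,0,0],[1,1.7,5.75,0,0]]}}

```text
clock: 12.65
eef_pos: [579.6, 204.4, 159.3]
tool_rot: [-3.141, 0.0, -0.291]
force: [-0.5, 2.4, -0.2]
width: 17.2
gripper_force: 58.9
```

```bash
python3 - <<'E'
from h import *
im,d=ctrl.get_image("scene")
P=cloud("scene",d,d>0)
s=P[(abs(P[:,0]-580)<80)&(abs(P[:,1]-236)<80)&(P[:,2]>44)&(P[:,2]<56)]
A=np.c_[2*s[:,:2],np.ones(len(s))]; q=np.linalg.lstsq(A,(s[:,:2]**2).sum(1),rcond=None)[0]; print("rim",q[:2],np.sqrt(q[2]+q[0]**2+q[1]**2))
print([r['bbox'] for r in ctrl.trace("scene","dish")[:1]])
cv2.imwrite("pics/c7.png",cv2.resize(im[180:270,150:250,::-1],(660,594),interpolation=cv2.INTER_CUBIC))
E
```

```text
rim [575.28448571 233.94612634] 58.79474150291827
[[172.9, 223.1, 221.6, 257.9]]
```

View pics/c7.png

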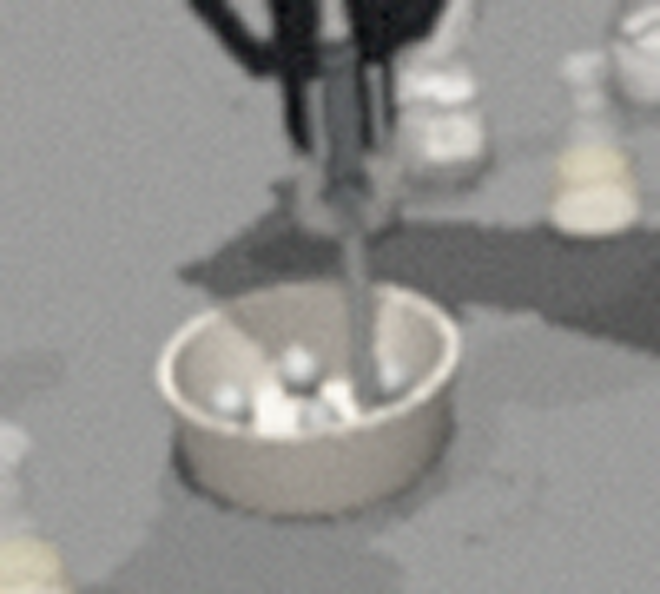

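The balls are spread around the dish, the rod is at (365,350), and the dish is in place. I'm continuing the turns.

Call:
{"op": "play_rows", "data": {"targets": [[1,0.85,-0.4,0,0],[1,1.55,-1.05,0,0],[1,1.95,-1.9,0,0],[1,2.15,-2.8,0,0],[1,2,-3.75,0,0],[1,1.6,-4.6,0,0],[1,0.95,-5.25,0,0],[1,0.15,-5.7,0,0],[1,-0.8,-5.85,0,0],[1,-1.7,-5.75,0,0]]}}

```text
clock: 13.75
eef_pos: [579.6, 264.2, 159.9]
tool_rot: [-3.141, -0.004, -0.289]
force: [3.1, -3.9, 0.5]
width: 17.5
gripper_force: 60.1
```

Call:
{"op": "play_rows", "data": {"targets": [[1,-0.85,0.4,0,0],[1,-1.55,1.05,0,0],[1,-1.95,1.9,0,0],[1,-2.15,2.8,0,0],[1,-2,3.75,0,0],[1,-1.6,4.6,0,0],[1,-0.95,5.25,0,0],[1,-0.15,5.7,0,0],[1,0.8,5.85,0,0],[1,1.7,5.75,0,0]]}}

```text
clock: 14.75
eef_pos: [579.4, 203.2, 159.2]
tool_rot: [3.141, 0.001, -0.291]
force: [-1.2, 1.4, 1.2]
width: 17.6
gripper_force: 58.9
```

Call:
{"op": "play_rows", "data": {"targets": [[1,0.85,-0.4,0,0],[1,1.55,-1.05,0,0],[1,1.95,-1.9,0,0],[1,2.15,-2.8,0,0],[1,2,-3.75,0,0],[1,1.6,-4.6,0,0],[1,0.95,-5.25,0,0],[1,0.15,-5.7,0,0],[1,-0.8,-5.85,0,0],[1,-1.7,-5.75,0,0]]}}

```text
clock: 15.75
eef_pos: [578.3, 265.6, 159.5]
tool_rot: [-3.14, -0.001, -0.29]
force: [-0.8, 0.9, -0.1]
width: 17.8
gripper_force: 58.9
```

Call:
{"op": "play_rows", "data": {"targets": [[1,-0.85,0.4,0,0],[1,-1.55,1.05,0,0],[1,-1.95,1.9,0,0],[1,-2.15,2.8,0,0],[1,-2,3.75,0,0],[1,-1.6,4.6,0,0],[1,-0.95,5.25,0,0],[1,-0.15,5.7,0,0],[1,0.8,5.85,0,0],[1,1.7,5.75,0,0]]}}

```text
clock: 16.75
eef_pos: [580.0, 203.7, 159.4]
tool_rot: [-3.141, -0.001, -0.291]
force: [0.8, 0.5, -0.7]
width: 17.6
gripper_force: 58.7
```

Call:
{"op": "play_rows", "data": {"targets": [[1,0,0,0,0],[1,0,0,-1,0],[1,0,0,-3,0],[1,0,0,-5,0],[1,0,0,-7,0],[1,0,0,-9,0],[1,0,0,-11,0],[1,0,0,-12.5,0],[1,0,0,-12.5,0],[1,0,0,-12.5,0]]}}

```text
clock: 17.75
eef_pos: [578.2, 204.4, 284.4]
tool_rot: [-3.142, 0.0, -0.29]
force: [0.1, -0.2, -0.0]
width: 17.6
gripper_force: 58.7
```

```bash
python3 - <<'E'
from h import *
s=ctrl.read_state();print(s['clock'],s['eef_pos'],s['tool_rot'],s['force'],s['width'])
b,d=ctrl.get_image("scene")
for r in ctrl.trace("scene","rod")[:1]:
    p=cloud("scene",d,r['pixels']); print(r['bbox'])
    for lo in range(120,300,20):
        q=p[(p[:,2]>=lo)&(p[:,2]<lo+20)]
        if len(q): print(lo,len(q),np.median(q,0).round(1))
P=cloud("scene",d,d>0)
s=P[(abs(P[:,0]-580)<80)&(abs(P[:,1]-236)<80)&(P[:,2]>44)&(P[:,2]<56)]
A=np.c_[2*s[:,:2],np.ones(len(s))]; q=np.linalg.lstsq(A,(s[:,:2]**2).sum(1),rcond=None)[0]; print("rim",q[:2],np.sqrt(q[2]+q[0]**2+q[1]**2))
a,_=ctrl.get_image("top")
cv2.imwrite("pics/c8.png",np.hstack([cv2.resize(b[110:270,140:260,::-1],(430,573),interpolation=cv2.INTER_CUBIC),cv2.resize(a[150:205,165:220,::-1],(360,573),interpolation=cv2.INTER_CUBIC)]))
E
```

```text
17.75 [578.23343513 204.41607687 284.4271703 ] [-3.14156217e+00  1.88974792e-04 -2.89604976e-01] [ 0.08869618 -0.19115024 -0.03340989] 17.57623271153829
[193.9, 139.0, 203.5, 201.7]
120 1 [574.8 201.3 138.9]
140 21 [573.5 205.1 151.7]
160 26 [573.6 204.8 168.9]
180 27 [573.8 205.5 191.5]
200 24 [573.7 205.7 210.8]
220 26 [573.  205.9 228.6]
240 51 [570.1 207.  247.5]
260 48 [570.1 206.3 269.5]
280 52 [569.4 206.2 290. ]
rim [575.084397   232.61872958] 60.09587576389649
```

View pics/c8.png

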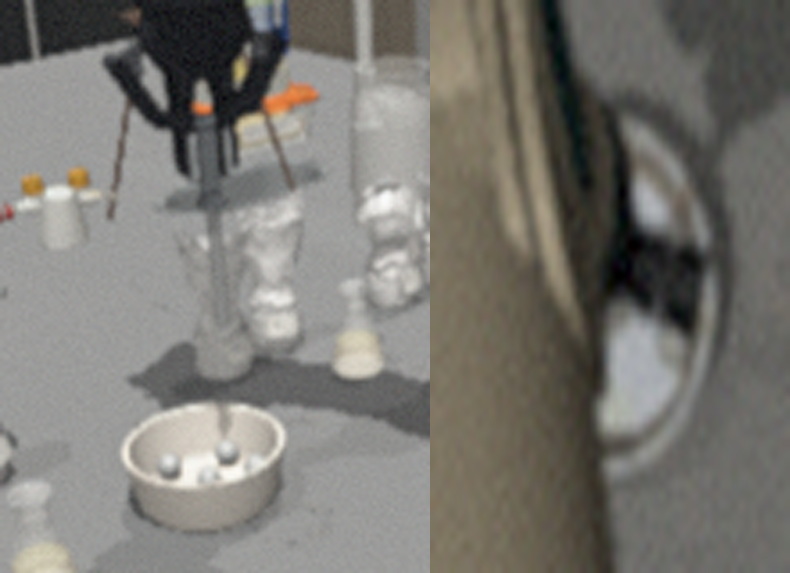

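The rod is clear and still upright, and the dish is unmoved with balls in it. The commanded shifts sum to (-2.49, -43.55, -12.6), so I'll retrace them to reach the stand.

Call:
{"op": "play_rows", "data": {"targets": [[1,0.06,1,0,0],[1,0.15,3,0,0],[1,0.3,5.5,0,0],[1,0.5,8.4,0,0],[1,0.66,11.5,0,0],[1,0.84,14.6,0,0],[1,1,17.7,0,0],[1,1.18,20.8,0,0],[1,1.36,23.9,0,0],[1,1.55,27,0,0]]}}

```text
clock: 18.9
eef_pos: [514.6, -62.0, 284.3]
tool_rot: [3.141, 0.0, -0.292]
force: [-0.3, -0.2, -1.4]
width: 17.4
gripper_force: 58.7
```

Call:
{"op": "play_rows", "data": {"targets": [[1,0.18,3.1,0,0],[1,0.36,6.2,0,0],[1,0.54,9.2,0,0],[1,0.7,12,0,0],[1,0.82,14,0,0],[1,0.9,15.5,0,0],[1,0.94,16.3,0,0],[1,0.94,16.55,0,0],[1,0.94,16.55,0,0],[1,0.94,16.55,0,0]]}}

```text
clock: 19.9
eef_pos: [478.3, -219.1, 284.2]
tool_rot: [-3.141, 0.0, -0.289]
force: [-0.5, -0.3, -0.3]
width: 17.5
gripper_force: 58.7
```

```bash
python3 - <<'E'
from h import *
s=ctrl.read_state();print(s['clock'],s['eef_pos'],s['tool_rot'],s['force'],s['width'])
b,d=ctrl.get_image("scene")
for r in ctrl.trace("scene","rod")[:1]:
    p=cloud("scene",d,r['pixels']); print(r['bbox'])
    for lo in range(120,300,20):
        q=p[(p[:,2]>=lo)&(p[:,2]<lo+20)]
        if len(q): print(lo,len(q),np.median(q,0).round(1))
a,_=ctrl.get_image("top");a0=cv2.imread("pics/top0.png")
cv2.imwrite("pics/c9.png",np.hstack([cv2.resize(x[150:205,165:220],(400,400),interpolation=cv2.INTER_CUBIC) for x in (a0,a[:,:,::-1])]))
E
```

```text
19.9 [ 478.31515612 -219.06421046  284.23859643] [-3.14088593e+00  1.94283551e-04 -2.88509815e-01] [-0.47058784 -0.25919717 -0.33710178] 17.472934174350918
[321.2, 131.6, 328.1, 164.7]
140 8 [ 473.4 -218.1  155.2]
160 18 [ 474.6 -218.1  170.9]
180 16 [ 475.5 -217.7  190.1]
200 19 [ 473.2 -217.8  207.9]
220 17 [ 473.2 -217.1  229.9]
240 31 [ 469.4 -213.4  248.8]
260 4 [ 468.6 -213.5  261.3]
```

View pics/c9.png

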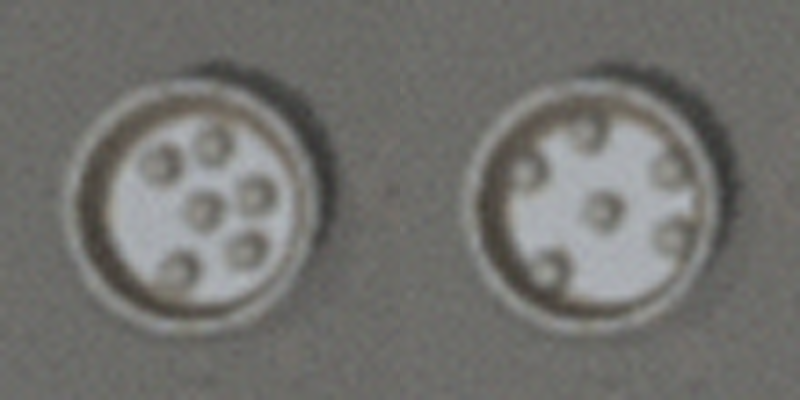

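Before (left) and after (right): five of the six balls are at least 14 mm from every starting place, only the centre one stayed, all six are inside, and the dish is unmoved. Now I'm lowering the rod into the hole, slowly at first.

Call:
{"op": "play_rows", "data": {"targets": [[1,0,0,0.5,0],[1,0,0,1,0],[1,0,0,1.5,0],[1,0,0,2,0],[1,0,0,2.3,0],[1,0,0,2.6,0],[1,0,0,2.9,0],[1,0,0,3.2,0],[1,0,0,3.5,0],[1,0,0,3.5,0]]}}

```text
clock: 21.05
eef_pos: [477.9, -220.2, 248.9]
tool_rot: [3.142, 0.0, -0.29]
force: [-0.3, 0.1, -0.4]
width: 17.7
gripper_force: 58.7
```

Call:
{"op": "play_rows", "data": {"targets": [[1,0,0,1,0],[1,0,0,2,0],[1,0,0,3.5,0],[1,0,0,5,0],[1,0,0,6.5,0],[1,0,0,7.7,0],[1,0,0,8.4,0],[1,0,0,8.7,0],[1,0,0,8.9,0],[1,0,0,8.9,0]]}}

```text
clock: 22.05
eef_pos: [478.1, -220.2, 160.4]
tool_rot: [-3.142, -0.0, -0.29]
force: [-0.2, -0.8, -0.1]
width: 17.4
gripper_force: 58.7
```

Call:
{"op": "play_rows", "data": {"targets": [[1,0,0,0.1,0],[1,0,0,0.15,0],[1,0,0,0.15,0],[0.6,0,0,0.15,0],[0.3,0,0,0.15,0],[0,0,0,0.15,0],[0,0,0,0.15,0],[0,0,0,0.15,0],[0,0,0,0.15,0],[0,0,0,0.15,0]]}}

```text
clock: 23.05
eef_pos: [478.0, -220.1, 158.8]
tool_rot: [-3.142, -0.0, -0.29]
force: [0.1, 0.8, -0.4]
width: 85.3
gripper_force: 0.0
```

Call:
{"op": "play_rows", "data": {"targets": [[0,0,0,-0.5,0],[0,0,0,-2,0],[0,0,0,-4,0],[0,0,0,-6,0],[0,0,0,-8,0],[0,0,0,-10,0],[0,0,0,-12,0],[0,0,0,-13,0],[0,0,0,-13,0],[0,0,0,-13,0]]}}

```text
clock: 24.05
eef_pos: [477.7, -220.0, 288.3]
tool_rot: [-3.141, 0.001, -0.29]
force: [0.2, 0.1, -0.3]
width: 85.4
gripper_force: 0.0
```

```bash
python3 - <<'E'
from h import *
s=ctrl.read_state();print(s['clock'],s['eef_pos'],s['width'],s['force'])
b,d=ctrl.get_image("scene")
for r in ctrl.trace("scene","rod")[:1]:
    p=cloud("scene",d,r['pixels']); print(r['bbox'],*(np.percentile(p,q,axis=0).round() for q in (5,50,95)))
    for lo in range(115,195,15):
        q=p[(p[:,2]>=lo)&(p[:,2]<lo+15)]
        if len(q): print(lo,len(q),np.median(q,0).round(1))
b0=cv2.imread("pics/scene0.png")
cv2.imwrite("pics/c10.png",np.hstack([cv2.resize(x[115:225,275:355],(400,550),interpolation=cv2.INTER_CUBIC) for x in (b0,b[:,:,::-1])]))
E
```

```text
24.05 [ 477.65565948 -219.98114406  288.33516105] 85.36113854182226 [ 0.20708393  0.12113258 -0.33347166]
```

View pics/c10.png

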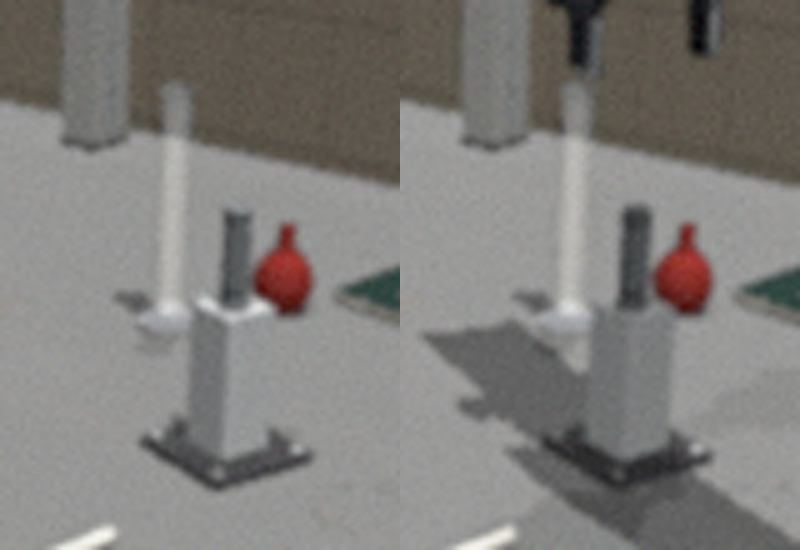

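The after view (right) shows the rod standing upright in the stand with its top at (637,207), against (237,210) in the start view (left). The gripper is clear above it.

```bash
python3 -c "
from cell import ctrl
print(ctrl.finish_job())"
```

```text
the job is handed in; nothing more can be done
None
```

The balls were stirred 3.5 turns anticlockwise, all six stayed in the dish with five clearly moved, the rod is back upright in its stand and released, and the job is handed in at about 24 s; no verdict was returned.

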